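Hang the drying basket and set the air valve half open

ROBOT

A 6-joint arm with a two-finger parallel gripper is mounted at the origin on a cart in front of the work surface, level with it; the furniture and walls round the work are solid. World frame = base frame: x ahead of the robot, y to its left, z up, the work surface at z = 0. Lengths are in m, angles in rad, forces in N, time in s.
With the tool pointing down it reaches from about 0.375 to 0.9 m from the base axis. Payload 3.1 kg.
Tool frame: the origin (TCP) lies at the very end of the fingers, on their centre line; the grasp point (between the pads) lies 19 mm behind it (manip.grasp_offset is the distance from the TCP to the grasp point, in m); y points along the fingers, z is the direction in which the jaws open and shut, and the axes are right-handed (so a half turn about y gives the same grasp; the last joint's range is limited). The gripper opens to 85 mm and grips with 20 to 120 N. Pads are 22 mm wide; open, the fingers measure 114 mm over their backs; the gripper's body (76 mm by 85 mm) begins 54 mm behind the grasp point. The pads swing forward as they close: fully open they stand 13 mm farther back than shut.
Start: joints at [-1.321, 0.527, 1.433, -0, 1.181, -0.178], TCP at [0.259, -0.569, 0.231] pointing down, gripper open.
Joint ranges: [-3.08, 3.08], [-0.75, 2.2], [0.22, 2.44], [-1.43, 4.57], [0, 2.65], [-2.85, 2.85]. Speed limits (rad/s): [2.79, 2.79, 3.14, 3.14, 3.14, 3.14].

INTERFACE

Orientations are given as a unit quaternion [x, y, z, w].
In Python, from station import manip gives the robot as it stands.
- The arm moves only by the tool apply_moves, never from a script. Its argument "motion" is a list of rows, each a list of 5 numbers: the finger opening in mm, from 0 to 85.4, then the shift along the tool's x, y, z in units of 30 mm (1.0 is 30 mm), then the turn about the tool's y in units of 10 degrees (1.0 is 10 degrees). In form: [[fingers, x, y, z, twist], ...]. A call has 1 to 12 rows; each row is the pose to reach, as a shift and turn from the pose commanded when the call began, along the tool's axes at that moment; what a row does not reach only later rows make up. A row lasts 1/8 s, in which the tool goes at most 62.5 mm and 10.7 degrees, less where a joint would pass 70% of its speed; a pose out of reach is approached as far as the arm can. A call with a gripper value outside its range is refused whole. The fingers move at their own pace and stop on an object; "squeeze" is the grip in N (left out, the last holds). Time passes only in rows, so rows that repeat a pose let the fingers close. It gives the time, the measured TCP pose, the force and the opening at its end, in the units of the state.
- manip.sense(): the state, without advancing time (a new reading comes with each control period).
- manip.snapshot(name): name is "scene" or "top" or "wrist"; returns the picture (384x512x3 uint8, red, green, blue); there is no depth.
- manip.get_calibration(name): a dict with "intrinsics" (3x3 intrinsics, pixels), "dist_coeffs" ([k1, k2, p1, p2, k3] as OpenCV has them; the pictures are not rectified), "extrinsics" (4x4, takes a point from camera to world coordinates). Camera axes: x right, y up, looking along -z (the intrinsics and any distortion apply to the point x, -y, -z); pixel columns grow to the right and rows downward; lengths in m; the calibration is good to about 2 mm. A picture is of the moment at which its call begins: read the wrist's pose just before it. get_calibration takes no time and is no camera call; for the wrist camera it gives the pose at the moment of the call.
- manip.sign_off(): hands the job in, once; it reports no verdict.
The state is a dict: "t": time; "q": joint angles; "qd": joint speeds; "tau": joint torques, N m; "tcp_pos": TCP position; "tool_rot": TCP orientation; "force": force on the tool from outside, world axes, zero at the start; "ft_torque": the same for the moment, N m; "finger_gap": opening from 0.0 (shut) to 1.0 (fully open).
Only numpy, scipy, OpenCV 4.12 (cv2) and the standard library are available. Lean on these libraries where they do the work, as an engineer would, in place of code of your own. Each camera call takes 0.05 s, during which the arm holds its last target.

TASK

Dry the bearing ring in the air jet: hang the wire basket, with the ring in it, by its handle on the double hook of the drying stand, resting on both prongs, and let it go. Then open the lever valve to half open, the lever over the long middle mark of its scale (45 degrees). Leave the handwheel valve as it is set, keep the ring in the basket, and do not disturb the other things on the bench.

Things in the scene. Friction and masses are not known exactly. Their poses are not given: they have to be found in the camera images.
- bail_grip (a point): Centre of the black rubber grip, 12 (x) x 36 (y) x 15 mm (z), flat-sided, in the middle of the top bar of the loose wire basket's handle, 115 mm above the basket's underside. Axes are the basket's: x across the bar, y along it, z up. Rigid fixed handle: upright arch of 8 mm round bar, uprights at y = +-58 mm, top bar level and straight for 104 mm, its underside 77 mm above the basket rim.
- basket: Loose open basket of steel wire, 76 (x) x 116 (y) x 34 mm plus its upright handle over the middle, about 0.22 kg without the ring; it starts standing on the bench. Origin at the centre of its underside. Symmetric under a half turn.
- ring_mid (a point): Centre (half-way up) of the loose ground steel bearing ring, 62 mm outside diameter, 12 mm high, 0.12 kg, that lies flat on the basket's 3 mm floor.
- stand: Drying stand, fixed: base plate 90 x 90 mm, post 26 mm square, origin on the bench under the post. A crosspiece (along y, x +-10 mm, top 174 mm up) carries two hook prongs of 8 mm bar at y = +-34 mm that point along -x (to the robot), fall slightly to x = -95 mm (bar top 156 mm up), then turn up to tips at x = -114 mm, 190 mm up. An air nozzle reaches x = -40 mm at 100 mm up.
- hook_saddle (a point): Midway between the two prongs, at the bar top of their lowest place, 156 mm above the bench. Axes of the stand: -x out along the prongs, y from prong to prong. A basket hung here has its top bar along y on both prongs, its grip (36 mm long) in the 60 mm gap between them, and its grip centre about 5 mm above this point. Nothing stands above the crosspiece.
- valve_axis (a point): On the vertical turning axis of the lever valve, at the lever's height, 122 mm above the bench. Fixed valve: 64 mm flange, riser pipe, brass body, 88 mm round scale disc (top 104 mm up) with five marks from 0 to 90 degrees, the middle one longer. x: where the lever points when closed; y: where it points when fully open (counter-clockwise from above).
- lever_grip (a point): Centre of the black rubber grip on the lever, 73 mm from the turning axis, 122 mm above the bench; 50 (along the lever) x 12 (across) x 18 mm (high), flat-sided. x points outward along the lever, z up. The space under the grip is free (the disc ends 44 mm from the axis, the grip begins at 48 mm).
- lever (a joint): Opening angle of the lever valve in rad: 0 closed (stop), 0.785 half open (over the long middle mark), 1.571 fully open (stop); grows counter-clockwise seen from above. Stays where it is left; friction about 0.18 N m, so about 2.5 N at the grip. Starts at 0 to 0.25.
- wheel_axis (a point): Centre of the round handwheel (70 mm diameter, 122 mm above the bench) of the second valve, which has the same body and disc, without marks; to be left alone. The two valves may stand in each other's place, one at the left, one at the right. Behind the right-hand place the tester's dial overhangs the bench from 0.64 m up, its table from 0.53 m: keep the wrist low and pass in front.
- wheel (a joint): Angle of the handwheel in rad (grows counter-clockwise from above). It turns easily; leave it.
- oil_bottle: Bystander: oil bottle with a spout, 42 mm diameter, 118 mm high, loose; origin under its centre.
- tape_roll: Bystander: roll of brown tape lying flat, 96 mm diameter, 25 mm high, loose; origin under its centre.
- hex_key: Bystander: hex key, 28 x 72 x 7 mm, lying flat, loose; origin under its centre.
- carton3: Bystander: small green carton, 71 x 60 x 50 mm, loose; origin under its centre.
- wheel_mark (a point): A point at the outer end of one of the three spokes, on the rim of the handwheel, 30 mm from its axis; it moves as the wheel turns.

How it is judged:
By the outcome, as a careful person would: the job done as asked, in the order asked, and still so for the second after the job is handed in, with the robot touching nothing.
It also fails if it takes over 53 s, if anything falls off the work surface, if the arm or the gripper's body presses on something with over 40 N, if the wrist force passes 120 N, or if a joint passes its speed limit or range.

## Working session

There is one attempt and no reset: what is moved stays moved. The work goes in short steps, Python scripts to look and compute and a tool call to move; the robot and the scene stay as the last step left them, time stands still between calls to the robot, and variables do not carry over. Pictures are saved under pics/ and viewed, and the job is handed in when it is done.

Besides the shell and the picture viewer there is one more tool, called after "Emit:" as name([rows], argument=value, ...), one row to a line, values as JSON. apply_moves: Moves the arm, as the interface text tells. Its arguments: {"type":"object","properties":{"motion":{"type":"array"},"squeeze":{"type":"number"}},"required":["motion"]}

```bash
ls; mkdir -p pics; python3 - <<'E'
from station import manip
import cv2
s=manip.sense();print(s)
for n in ["scene","top"]:
    im=manip.snapshot(n);cv2.imwrite(f"pics/{n}0.png",im[:,:,::-1])
    c=manip.get_calibration(n);print(n,c)
print(manip.grasp_offset)
E
```

```text
pics
{'t': 0.0, 'q': array([-1.32155115e+00,  5.28456595e-01,  1.43387601e+00,  5.84394688e-06,
        1.18139626e+00, -1.78470182e-01]), 'qd': array([-1.40313092e-03, -2.27203190e-03,  1.02379334e-03,  7.93520432e-04,
        2.34620668e-04,  5.86347219e-05]), 'tau': array([-7.57846283e-04, -4.42355275e+01, -1.78021842e+01, -3.17891836e-04,
        8.49585427e-03, -8.38104029e-06]), 'tcp_pos': array([ 0.25911542, -0.5679873 ,  0.23034786]), 'tool_rot': array([-0.15009413,  0.69175315, -0.69024343,  0.1500445 ]), 'force': array([-0.85694697,  0.27749422, -0.40958907]), 'ft_torque': array([ 0.04188135,  0.02671658, -0.03503431]), 'finger_gap': 1.000664486621935}
scene {'intrinsics': array([[369.21700237,   0.        , 248.27427784],
       [  0.        , 369.21700237, 188.2883372 ],
       [  0.        ,   0.        ,   1.        ]]), 'dist_coeffs': array([-0.11375344,  0.        ,  0.        ,  0.        ,  0.        ]), 'extrinsics': array([[ 0.79988659,  0.28283379, -0.52932645, -0.16149802],
       [-0.59982173,  0.40597667, -0.68949028, -0.88903019],
       [ 0.01988304,  0.86901553,  0.49438515,  0.74763698],
       [ 0.        ,  0.        ,  0.        ,  1.        ]])}
top {'intrinsics': array([[462.95936508,   0.        , 250.34904403],
       [  0.        , 462.95936508, 191.642348  ],
       [  0.        ,   0.        ,   1.        ]]), 'dist_coeffs': array([-0.00534404,  0.        ,  0.        ,  0.        ,  0.        ]), 'extrinsics': array([[ 0.02413984,  0.99372572, -0.10920833,  0.36704937],
       [-0.99964901,  0.02518657,  0.00821521, -0.00947478],
       [ 0.01091425,  0.10897168,  0.99398494,  1.66981247],
       [ 0.        ,  0.        ,  0.        ,  1.        ]])}
0.0187
```

View pics/scene0.png

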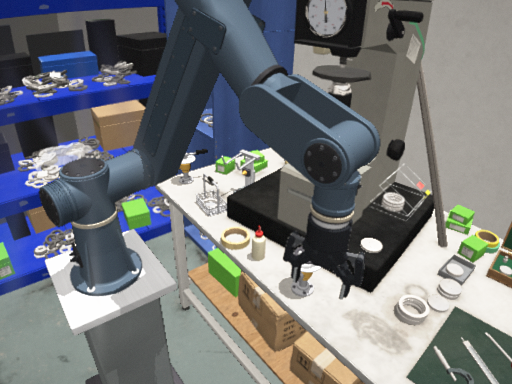

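View pics/top0.png

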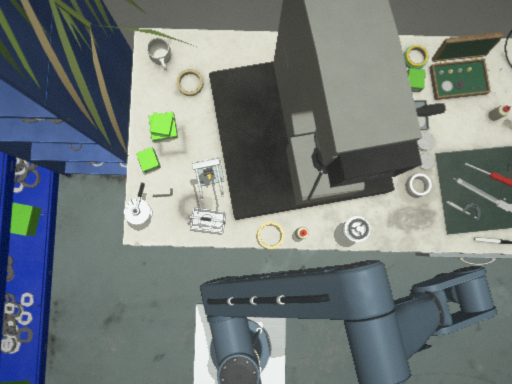

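```bash
python3 - <<'E'
import cv2
a=cv2.imread("pics/top0.png")
b=a[145:245,115:235]; cv2.imwrite("pics/z1.png",cv2.resize(b,None,fx=6,fy=6,interpolation=cv2.INTER_CUBIC))
a=cv2.imread("pics/scene0.png")
b=a[140:265,165:285]; cv2.imwrite("pics/z2.png",cv2.resize(b,None,fx=4.8,fy=4.8,interpolation=cv2.INTER_CUBIC))
E
```

```text
(no output)
```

View pics/z1.png

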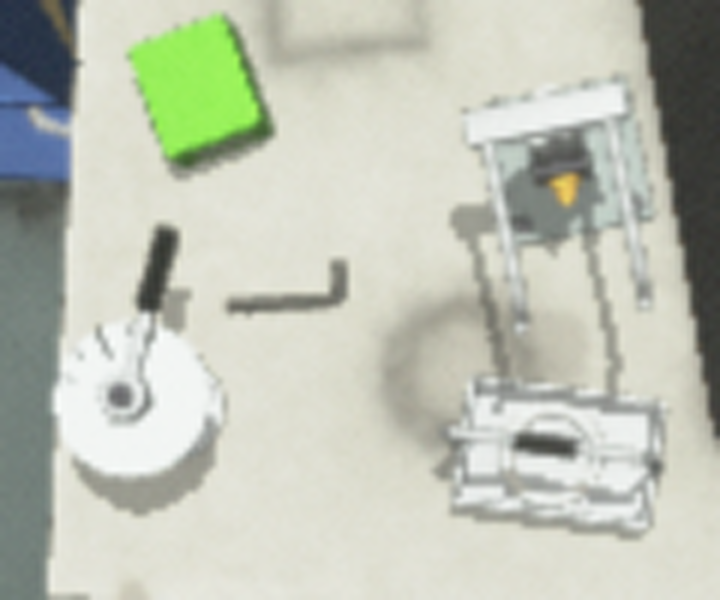

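View pics/z2.png

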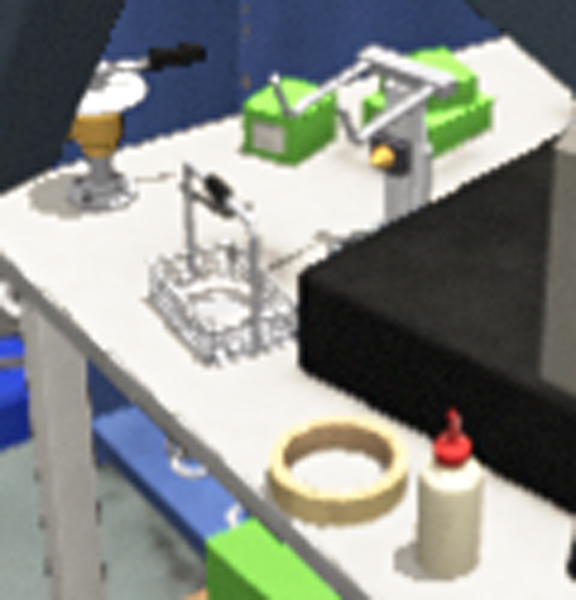

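```bash
cat > h.py <<'E'
import numpy as np, cv2
from station import manip
def ray(c,uv):
    p=cv2.undistortPoints(np.array([[uv]],float),c["intrinsics"],c["dist_coeffs"])[0,0]
    d=np.array([p[0],-p[1],-1.]);E=c["extrinsics"]
    return E[:3,3],E[:3,:3]@d
def onz(c,uv,z):
    o,d=ray(c,uv);return o+d*(z-o[2])/d[2]
def proj(c,P):
    E=c["extrinsics"];q=E[:3,:3].T@(np.array(P,float)-E[:3,3])
    q=np.array([q[0],-q[1],-q[2]])
    return cv2.projectPoints(q.reshape(1,1,3),np.zeros(3),np.zeros(3),c["intrinsics"],c["dist_coeffs"])[0][0,0]
E
python3 - <<'E'
from h import *
np.set_printoptions(precision=4,suppress=True)
c=manip.get_calibration("top")
z=lambda X,Y:((X+.5)/6-.5+115,(Y+.5)/6-.5+145)
for n,x,y,h in [("grip",545,444,.1225),("gripL",515,440,.1225),("gripR",577,448,.1225),("barL",455,436,.115),("barR",658,466,.115),
 ("tipL",521,327,.19),("tipR",644,304,.19),("cpL",467,128,.174),("cpR",629,97,.174),("axis",124,397,.122),("lg",158,268,.131),("lgo",168,228,.131),("lgi",149,309,.131)]:
    print(n,onz(c,z(x,y),h))
c=manip.get_calibration("scene")
z=lambda X,Y:((X+.5)/4.8-.5+165,(Y+.5)/4.8-.5+140)
for n,x,y,h in [("grip",217,194,.115),("tipL",277,78,.19),("tipR",343,115,.19),("lg",178,55,.122)]:
    print(n,onz(c,z(x,y),h))
E
```

```text
grip [0.4428 0.1255 0.1225]
gripL [0.4446 0.1422 0.1225]
gripR [0.441  0.1076 0.1225]
barL [0.4464 0.1765 0.115 ]
barR [0.4325 0.0627 0.115 ]
tipL [0.5017 0.1346 0.19  ]
tipR [0.5157 0.0693 0.19  ]
cpL [0.6111 0.1694 0.174 ]
cpR [0.6305 0.0818 0.174 ]
axis [0.4632 0.3606 0.122 ]
lg [0.5349 0.3432 0.131 ]
lgo [0.5574 0.3388 0.131 ]
lgi [0.5119 0.3471 0.131 ]
grip [0.4383 0.1205 0.115 ]
tipL [0.5006 0.1315 0.19  ]
tipR [0.5046 0.0513 0.19  ]
lg [0.5371 0.3445 0.122 ]
```

```bash
cat >> h.py <<'E'
from scipy.spatial.transform import Rotation as R
def plan(target,zdir,s=None):
    """units to move TCP to target with jaw axis along zdir (mod pi)"""
    s=s or manip.sense();M=R.from_quat(s["tool_rot"]).as_matrix()
    d=M.T@(np.array(target)-s["tcp_pos"])/.03
    zd=np.array([zdir[0],zdir[1],0]);l=M.T@zd
    a=np.arctan2(l[0],l[2]) # rot about y: z->(sin,0,cos)
    a=(a+np.pi/2)%np.pi-np.pi/2
    return d,np.degrees(a)/10
E
python3 - <<'E'
from h import *
np.set_printoptions(precision=3,suppress=True)
s=manip.sense();print(R.from_quat(s["tool_rot"]).as_matrix())
c=manip.get_calibration("wrist");print(c["extrinsics"],c["intrinsics"]); E=c["extrinsics"]
M=R.from_quat(s["tool_rot"]).as_matrix();print("cam in tool",M.T@(E[:3,3]-s["tcp_pos"]),M.T@E[:3,:3])
c=manip.get_calibration("top");print("wheel",onz(c,(357,229),.122),"bottle",onz(c,(303,233),.118),"tape",onz(c,(271,235),.025))
for t in ([.40,.10,.26],[.4428,.1255,.1]):print(plan(t,[.993,-.121]))
E
```

```text
[[-0.91  -0.     0.415]
 [-0.415  0.002 -0.91 ]
 [-0.    -1.    -0.002]]
[[ 0.414  0.877  0.242  0.32 ]
 [-0.91   0.4    0.107 -0.541]
 [-0.003 -0.264  0.964  0.373]
 [ 0.     0.     0.     1.   ]] [[283.989   0.    253.855]
 [  0.    283.989 196.727]
 [  0.      0.      1.   ]]
cam in tool [-0.067 -0.142  0.   ] [[ 0.    -0.964 -0.264]
 [ 0.001  0.264 -0.964]
 [ 1.     0.     0.001]]
wheel [ 0.421 -0.382  0.122] bottle [ 0.403 -0.202  0.118] tape [ 0.395 -0.1    0.025]
(array([-13.511,  -0.946, -18.315]), np.float64(-5.854211303630057))
(array([-15.16 ,   4.389, -18.487]), np.float64(-5.854211303630057))
```

Emit:
apply_moves([
  [85,-0.7,-0.2,-0.9,-0.3],
  [85,-1.8,-0.4,-2.2,-0.7],
  [85,-3,-0.6,-3.6,-1.1],
  [85,-4.1,-0.8,-5,-1.6],
  [85,-5.2,-1,-6.4,-2],
  [85,-6.3,-1.2,-7.8,-2.5],
  [85,-7.4,-1.2,-9.2,-3],
  [85,-8.5,-1.2,-10.6,-3.5],
  [85,-9.7,-1.2,-12,-4],
  [85,-10.8,-1.2,-13.3,-4.5],
  [85,-11.6,-1.2,-14.3,-4.8],
  [85,-12,-1.2,-15,-5],
])

```text
t: 1.6
tcp_pos: [0.4002, -0.008, 0.2672]
tool_rot: [-0.429, 0.562, -0.562, 0.429]
force: [1.5, -1.1, 0.9]
finger_gap: 0.991
```

```bash
python3 - <<'E'
from h import *
np.set_printoptions(precision=3,suppress=True)
s=manip.sense();print(s["t"],s["tcp_pos"],s["q"]);print(plan([.44,.125,.27],[.993,-.121]))
E
```

```text
1.6 [ 0.4   -0.008  0.267] [-0.301  0.167  1.911  0.     1.063 -0.034]
(array([-4.626, -0.093,  0.112]), np.float64(-0.8350569510444791))
```

Emit:
apply_moves([
  [85,-1.3,0,0,-0.4],
  [85,-2.8,0,0,-0.8],
  [85,-4.1,-0.1,0.1,-0.8],
  [85,-4.6,-0.1,0.1,-0.8],
  [85,-4.6,-0.1,0.1,-0.8],
])

```text
t: 2.22
tcp_pos: [0.4395, 0.1226, 0.2699]
tool_rot: [-0.467, 0.531, -0.531, 0.466]
force: [-0.9, -0.6, -0.4]
finger_gap: 0.999
```

```bash
python3 - <<'E'
from h import *
import pickle
np.set_printoptions(precision=3,suppress=True)
s=manip.sense();print(s["t"],s["tcp_pos"],s["q"],s["force"])
c=manip.get_calibration("wrist");im=manip.snapshot("wrist");pickle.dump(c,open("w1.pkl","wb"))
cv2.imwrite("pics/w1.png",im[:,:,::-1])
E
```

```text
2.225 [0.44  0.123 0.27 ] [ 0.027  0.247  1.788 -0.001  1.107  0.156] [-0.856 -0.641 -0.388]
```

View pics/w1.png

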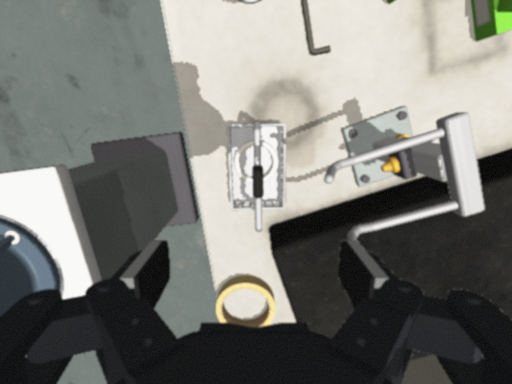

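```bash
python3 - <<'E'
from h import *
import pickle
a=cv2.imread("pics/w1.png")[90:260,210:500]
cv2.imwrite("pics/z3.png",cv2.resize(a,(797,467),interpolation=cv2.INTER_CUBIC))
E
```

```text
(no output)
```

View pics/z3.png

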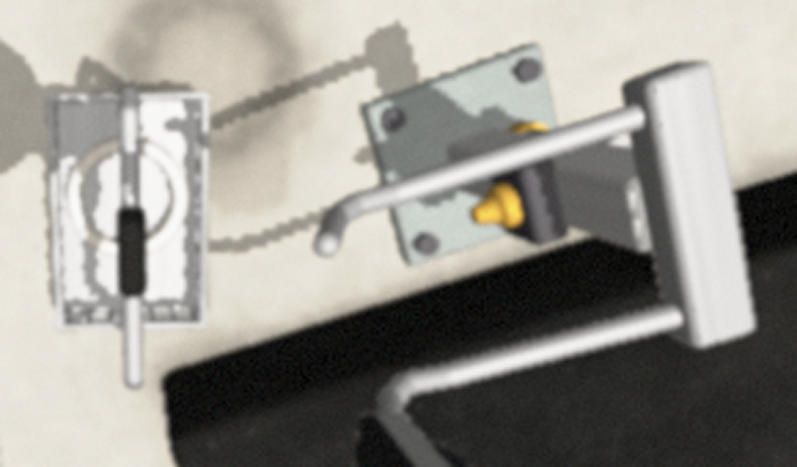

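```bash
python3 - <<'E'
from h import *
import pickle
np.set_printoptions(precision=4,suppress=True)
c=pickle.load(open("w1.pkl","rb"))
k=797/290
z=lambda X,Y:((X+.5)/k-.5+210,(Y+.5)/k-.5+90)
for n,x,y,h in [("grip",131,252,.1225),("grt",130,208,.1225),("grb",131,296,.1225),("barT",129,92,.115),("barB",134,385,.115),
 ("tipL",327,245,.19),("bendL",350,203,.156),("bendR",395,386,.156),("cp1",650,78,.174),("cp2",710,65,.174),("cp3",755,325,.174),("cp4",695,345,.174),("rc",122,190,.015)]:
    print(n,onz(c,z(x,y),h))
th=.213;o=np.array([.620,.1262])
f=np.array([np.cos(th),np.sin(th)]);l=np.array([-f[1],f[0]])
for p in [(-.114,.034,.19),(-.114,-.034,.19),(-.095,.034,.156),(-.095,-.034,.156),(-.01,.05,.174)]:
    P=o+f*p[0]+l*p[1];u=proj(c,[*P,p[2]]);print(p,(u-[210,90])*k)
E
```

```text
grip [0.4434 0.1261 0.1225]
grt [0.4451 0.1429 0.1225]
grb [0.4412 0.109  0.1225]
barT [0.4501 0.1844 0.115 ]
barB [0.4375 0.0694 0.115 ]
tipL [0.5012 0.1355 0.19  ]
bendL [0.5176 0.1405 0.156 ]
bendR [0.5299 0.0737 0.156 ]
cp1 [0.6015 0.1694 0.174 ]
cp2 [0.6185 0.1708 0.174 ]
cp3 [0.6381 0.0882 0.174 ]
cp4 [0.6198 0.0838 0.174 ]
rc [0.4411 0.1355 0.015 ]
(-0.114, 0.034, 0.19) [326.9852 244.5881]
(-0.114, -0.034, 0.19) [386.0091 446.2558]
(-0.095, 0.034, 0.156) [356.5383 204.5799]
(-0.095, -0.034, 0.156) [407.0297 385.8699]
(-0.01, 0.05, 0.174) [643.2252  65.3235]
```

```bash
python3 - <<'E'
from h import *
np.set_printoptions(precision=3,suppress=True)
print(plan([.4433,.126,.097],[.994,-.11]))
E
```

```text
(array([-0.157,  5.764,  0.122]), np.float64(-0.11347177620743298))
```

Emit:
apply_moves([
  [50,-0.1,1,0.1,-0.1],
  [50,-0.15,2.4,0.12,-0.1],
  [50,-0.15,3.8,0.12,-0.1],
  [50,-0.15,4.9,0.12,-0.1],
  [50,-0.15,5.5,0.12,-0.1],
  [50,-0.15,5.75,0.12,-0.1],
  [50,-0.15,5.75,0.12,-0.1],
], squeeze=40)

```text
t: 3.15
tcp_pos: [0.4438, 0.1255, 0.0978]
tool_rot: [-0.471, 0.528, -0.528, 0.47]
force: [-0.8, -2.4, -1.8]
finger_gap: 0.587
```

```bash
python3 - <<'E'
from h import *
np.set_printoptions(precision=3,suppress=True)
s=manip.sense();print(s["t"],s["tcp_pos"],s["force"]);print(plan([.4433,.126,.097],[.994,-.11]))
cv2.imwrite("pics/w2.png",manip.snapshot("wrist")[:,:,::-1])
E
```

```text
3.15 [0.444 0.125 0.098] [-0.843 -2.4   -1.775]
(array([-0.016,  0.025, -0.02 ]), np.float64(-0.02487105882960529))
```

View pics/w2.png

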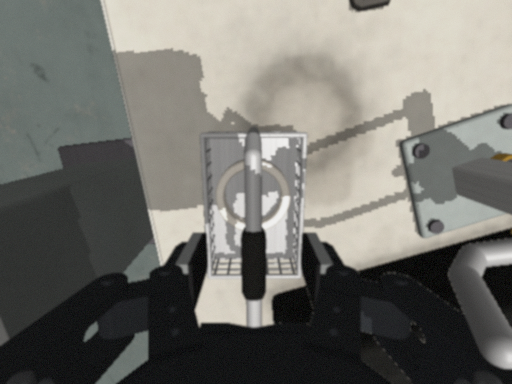

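Emit:
apply_moves([
  [30,0,0,0,0],
  [15,0,0,0,0],
  [8,0,0,0,0],
  [5,0,0,0,0],
  [5,0,0,0,0],
  [5,0,0,0,0],
  [5,0,-0.3,0,0],
  [5,0,-0.8,0,0],
  [5,0,-0.8,0,0],
], squeeze=50)

```text
t: 4.32
tcp_pos: [0.4451, 0.1266, 0.1231]
tool_rot: [0.47, -0.527, 0.528, -0.472]
force: [0.4, -0.6, -2.9]
finger_gap: 0.13
```

```bash
python3 - <<'E'
from h import *
import pickle
np.set_printoptions(precision=3,suppress=True)
s=manip.sense();print(s["t"],s["tcp_pos"],s["force"],s["finger_gap"])
c=manip.get_calibration("wrist");pickle.dump(c,open("w3.pkl","wb"))
cv2.imwrite("pics/w3.png",manip.snapshot("wrist")[:,:,::-1])
th=.213;f=np.array([np.cos(th),np.sin(th)]);o=np.array([.620,.1262])
for d,z in ((-.17,.205),(-.092,.205),(-.092,.142)): print(plan([*(o+f*d),z],f))
E
```

```text
4.325 [0.445 0.127 0.123] [ 0.423 -0.571 -2.91 ] 0.1296778825669299
(array([ 1.167, -2.749,  0.449]), np.float64(-1.866744724205964))
(array([ 0.335, -2.743,  2.912]), np.float64(-1.866744724205964))
(array([ 0.336, -0.643,  2.908]), np.float64(-1.866744724205964))
```

View pics/w3.png

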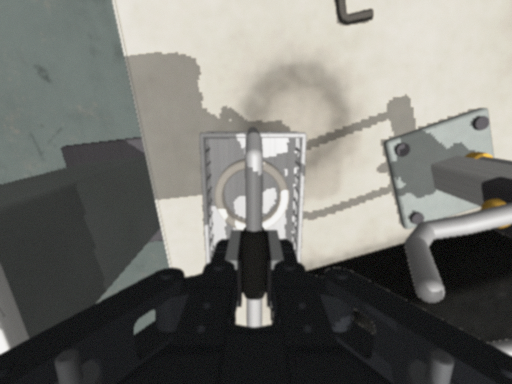

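Emit:
apply_moves([
  [5,0,-0.6,0,0],
  [5,0,-1.4,0,0],
  [5,0.2,-2.1,0,-0.2],
  [5,0.5,-2.6,0.1,-0.6],
  [5,0.8,-2.75,0.2,-1],
  [5,1,-2.75,0.3,-1.4],
  [5,1.15,-2.75,0.4,-1.8],
  [5,1.17,-2.75,0.45,-1.87],
  [5,1.17,-2.75,0.45,-1.87],
  [5,1.17,-2.75,0.45,-1.87],
])

```text
t: 5.62
tcp_pos: [0.4532, 0.0902, 0.2041]
tool_rot: [0.55, -0.444, 0.444, -0.55]
force: [-0.3, 0.7, -3.8]
finger_gap: 0.129
```

```bash
python3 - <<'E'
from h import *
import pickle
np.set_printoptions(precision=3,suppress=True)
s=manip.sense();print(s["t"],s["tcp_pos"],s["force"],s["finger_gap"])
c=manip.get_calibration("wrist");pickle.dump(c,open("w4.pkl","wb"))
cv2.imwrite("pics/w4.png",manip.snapshot("wrist")[:,:,::-1])
cv2.imwrite("pics/s4.png",cv2.resize(manip.snapshot("scene")[140:265,165:285,::-1],None,fx=4.8,fy=4.8,interpolation=cv2.INTER_CUBIC))
th=.213;f=np.array([np.cos(th),np.sin(th)]);o=np.array([.620,.1262])
for d,z in ((-.17,.205),(-.092,.205),(-.092,.142)): print(plan([*(o+f*d),z],f))
for p in [(-.114,.034,.19),(-.114,-.034,.19),(-.095,.034,.156),(-.095,-.034,.156)]:
    l=np.array([-f[1],f[0]]);P=o+f*p[0]+l*p[1];print(p,proj(c,[*P,p[2]]))
E
```

```text
5.625 [0.453 0.09  0.204] [-0.315  0.658 -3.848] 0.12930067019878413
(array([-0.   , -0.025,  0.017]), np.float64(0.0009064247892979525))
(array([ 0.   , -0.026,  2.617]), np.float64(0.0009064247892979525))
(array([0.   , 2.074, 2.617]), np.float64(0.0009064247892979525))
(-0.114, 0.034, 0.19) [354.856 179.563]
(-0.114, -0.034, 0.19) [344.768 286.398]
(-0.095, 0.034, 0.156) [365.788 169.242]
(-0.095, -0.034, 0.156) [356.313 260.29 ]
```

View pics/w4.png

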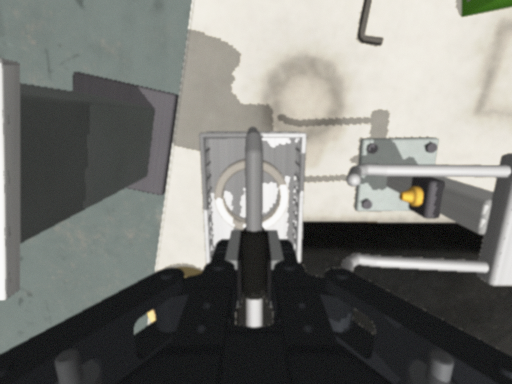

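View pics/s4.png

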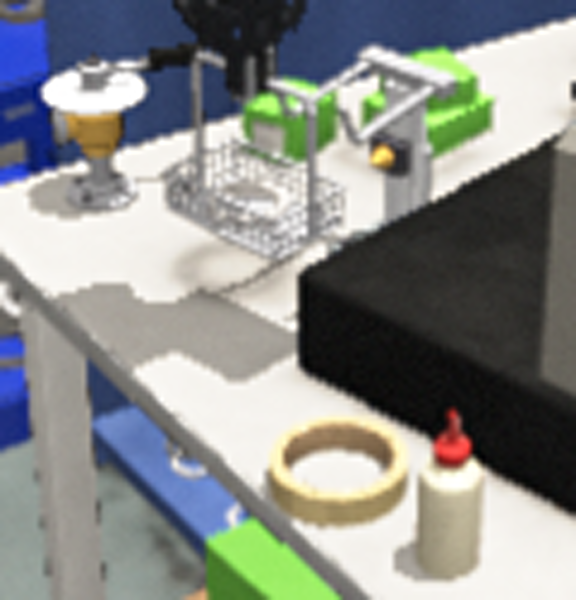

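Emit:
apply_moves([
  [5,0,0,0.4,0],
  [5,0,0,1,0],
  [5,0,0,1.7,0],
  [5,0,0,2.3,0],
  [5,0,0,2.6,0],
  [5,0,0,2.6,0],
  [5,0,0.4,2.6,0],
  [5,0,0.9,2.6,0],
  [5,0,1.3,2.6,0],
  [5,0,1.6,2.6,0],
  [5,0,1.75,2.6,0],
  [5,0,1.75,2.6,0],
])

```text
t: 7.22
tcp_pos: [0.5274, 0.1207, 0.1614]
tool_rot: [-0.541, 0.451, -0.441, 0.556]
force: [-19.7, 43.6, 61.3]
finger_gap: 0.13
```

```bash
python3 - <<'E'
from h import *
import pickle
np.set_printoptions(precision=3,suppress=True)
s=manip.sense();print(s["t"],s["tcp_pos"],s["force"],s["finger_gap"])
cv2.imwrite("pics/w5.png",manip.snapshot("wrist")[:,:,::-1])
cv2.imwrite("pics/s5.png",cv2.resize(manip.snapshot("scene")[140:265,165:285,::-1],None,fx=4.8,fy=4.8,interpolation=cv2.INTER_CUBIC))
E
```

```text
7.225 [0.527 0.121 0.161] [-19.726  43.575  61.296] 0.13019892875079778
```

View pics/w5.png

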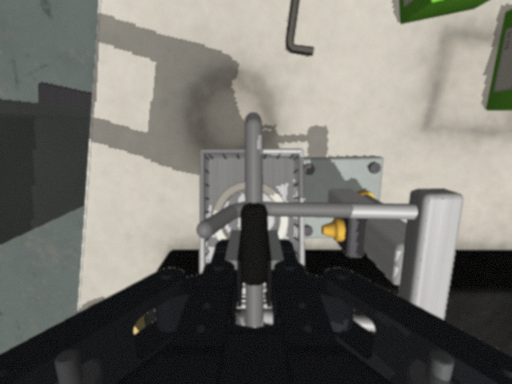

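View pics/s5.png

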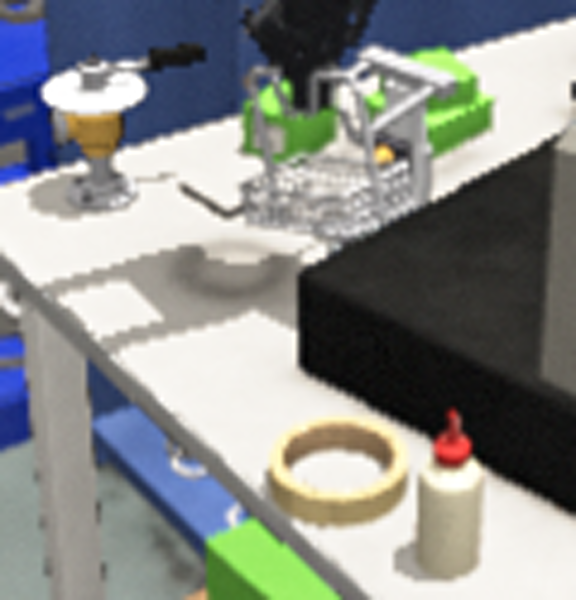

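```bash
python3 - <<'E'
from h import *
import pickle
np.set_printoptions(precision=4,suppress=True)
c=manip.get_calibration("scene")
z=lambda X,Y:((X+.5)/4.8-.5+165,(Y+.5)/4.8-.5+140)
b=onz(c,z(302,346),0);print("bottom",b)
for h in (.03,.04,.05,.06,.07,.08): print(h,onz(c,z(302,272),h))
c=manip.get_calibration("top")
for h in (0,.05,.07): print(h,onz(c,(235,217),h),onz(c,(211,73),h))
c=pickle.load(open("w4.pkl","rb"))
for h in (0,.03,.05,.07): print(h,onz(c,(310,222),h),onz(c,(480,222),h))
E
python3 - <<'E'
import cv2
a=cv2.imread("pics/top0.png")[55:235,195:315]
cv2.imwrite("pics/z4.png",cv2.resize(a,None,fx=3.3,fy=3.3,interpolation=cv2.INTER_CUBIC))
E
```

```text
bottom [0.4718 0.058  0.    ]
0.03 [0.5058 0.1079 0.03  ]
0.04 [0.4965 0.094  0.04  ]
0.05 [0.4872 0.0801 0.05  ]
0.06 [0.4779 0.0662 0.06  ]
0.07 [0.4686 0.0523 0.07  ]
0.08 [0.4593 0.0384 0.08  ]
0 [0.4572 0.0298 0.    ] [0.992  0.1343 0.    ]
0.05 [0.4545 0.0287 0.05  ] [0.9733 0.13   0.05  ]
0.07 [0.4534 0.0282 0.07  ] [0.9658 0.1282 0.07  ]
0 [0.5371 0.045  0.    ] [0.751  0.0914 0.    ]
0.03 [0.5286 0.0546 0.03  ] [0.724  0.0969 0.03  ]
0.05 [0.523 0.061 0.05 ] [0.706  0.1006 0.05  ]
0.07 [0.5173 0.0673 0.07  ] [0.688  0.1043 0.07  ]
```

View pics/z4.png

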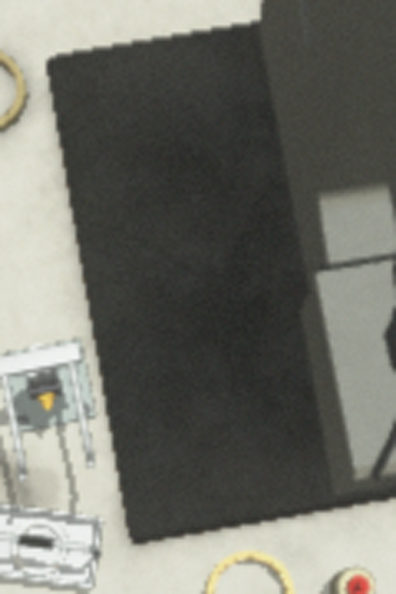

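Emit:
apply_moves([
  [5,0,-0.4,0,0],
  [5,0,-0.8,0,0],
  [5,0,-1.3,0,0],
  [5,0,-1.6,0,0],
  [5,0,-1.6,0,0],
  [5,0,-1.6,0,0],
])

```text
t: 8.07
tcp_pos: [0.5294, 0.106, 0.1991]
tool_rot: [0.551, -0.445, 0.444, -0.55]
force: [0.2, -0.6, -3.1]
finger_gap: 0.131
```

```bash
python3 - <<'E'
from h import *
import pickle
np.set_printoptions(precision=3,suppress=True)
s=manip.sense();print(s["t"],s["tcp_pos"],s["force"],s["finger_gap"],R.from_quat(s["tool_rot"]).as_matrix())
c=manip.get_calibration("wrist");pickle.dump(c,open("w6.pkl","wb"))
cv2.imwrite("pics/w6.png",manip.snapshot("wrist")[:,:,::-1])
im=manip.snapshot("scene")[:,:,::-1]
cv2.imwrite("pics/s6f.png",im)
cv2.imwrite("pics/s6.png",cv2.resize(im[140:265,165:285],None,fx=4.8,fy=4.8,interpolation=cv2.INTER_CUBIC))
E
```

```text
8.075 [0.529 0.106 0.199] [ 0.168 -0.6   -3.073] 0.13067513477875325 [[ 0.211 -0.002  0.978]
 [-0.978 -0.     0.211]
 [-0.    -1.    -0.002]]
```

View pics/w6.png

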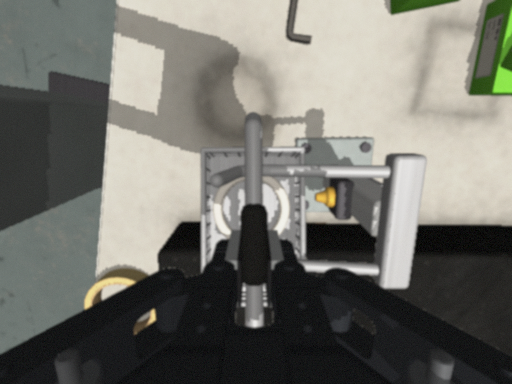

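View pics/s6.png

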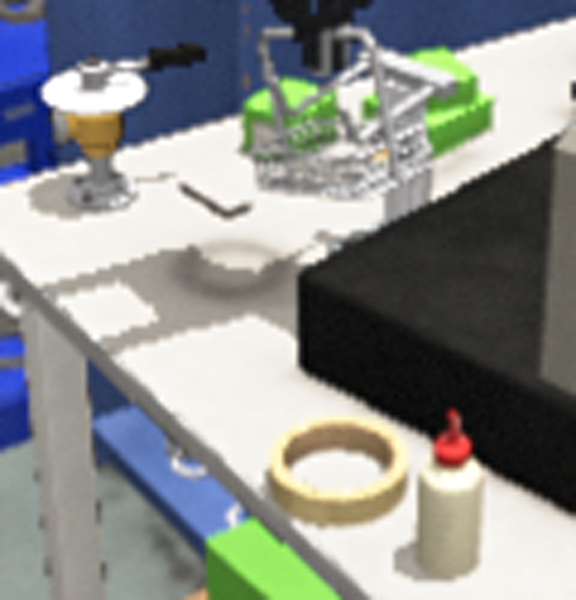

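```bash
python3 - <<'E'
from h import *
import pickle
np.set_printoptions(precision=4,suppress=True)
c=pickle.load(open("w6.pkl","rb"))
th=.213;f=np.array([np.cos(th),np.sin(th)]);l=np.array([-f[1],f[0]]);o=np.array([.620,.1262])
def st(P): d=P[:2]-o; return np.array([d@f,d@l,P[2]])
print(st(onz(c,(180,225),0)),onz(c,(180,225),0))
for h in (.05,.06,.07,.08,.09,.1): print(h,st(onz(c,(159,263),h)))
print(st(onz(c,(480,225),0)),st(onz(c,(320,225),0)))
print("base plate",[st(onz(c,p,0)) for p in ((373,138),(375,213),(298,138))])
a=cv2.imread("pics/w6.png")[100:300,80:480]
cv2.imwrite("pics/z6.png",cv2.resize(a,None,fx=2,fy=2,interpolation=cv2.INTER_CUBIC)+30)
E
```

```text
[-0.1879 -0.0646  0.    ] [0.45   0.0233 0.    ]
0.05 [-0.201  -0.0914  0.05  ]
0.06 [-0.1973 -0.086   0.06  ]
0.07 [-0.1935 -0.0806  0.07  ]
0.08 [-0.1898 -0.0752  0.08  ]
0.09 [-0.1861 -0.0698  0.09  ]
0.1 [-0.1824 -0.0644  0.1   ]
[ 0.1947 -0.0646  0.    ] [-0.0086 -0.0647  0.    ]
base plate [array([0.0471, 0.0445, 0.    ]), array([ 0.0598, -0.0485,  0.    ]), array([-0.0411,  0.0447,  0.    ])]
```

View pics/z6.png

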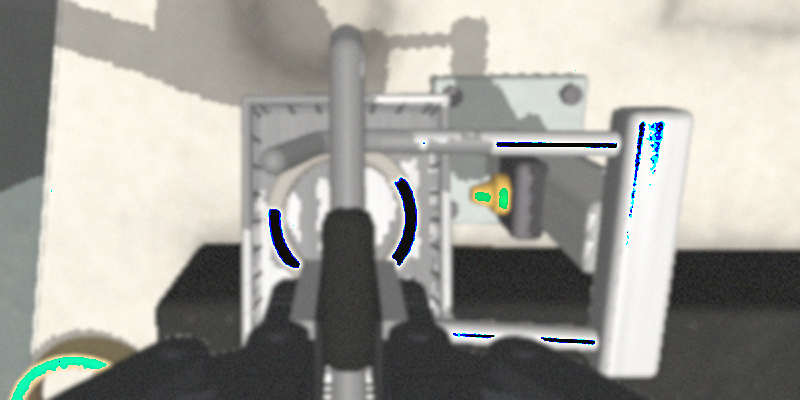

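```bash
python3 - <<'E'
from h import *
np.set_printoptions(precision=3,suppress=True)
th=.213;f=np.array([np.cos(th),np.sin(th)])
for t in ([.44,.13,.205],[.44,.13,.10]): print(plan(t,f))
E
```

```text
(array([-1.404, -0.193, -2.744]), np.float64(-0.0018551482353744674))
(array([-1.402,  3.307, -2.738]), np.float64(-0.0018551482353744674))
```

Emit:
apply_moves([
  [5,0,-0.4,-0.3,0],
  [5,0,-0.4,-1,0],
  [5,0,-0.3,-1.8,0],
  [5,-0.3,-0.3,-2.5,0],
  [5,-1,-0.2,-2.75,0],
  [5,-1.4,0.2,-2.75,0],
  [5,-1.4,1,-2.75,0],
  [5,-1.4,1.8,-2.75,0],
  [5,-1.4,2.4,-2.75,0],
  [5,-1.4,2.7,-2.75,0],
  [5,-1.4,2.8,-2.75,0],
], squeeze=25)

```text
t: 9.55
tcp_pos: [0.4404, 0.1302, 0.1155]
tool_rot: [0.55, -0.444, 0.444, -0.55]
force: [0.5, 0.5, -4.3]
finger_gap: 0.129
```

```bash
python3 - <<'E'
from h import *
np.set_printoptions(precision=3,suppress=True)
s=manip.sense();print(s["t"],s["tcp_pos"],s["force"],s["finger_gap"])
im=manip.snapshot("scene")[:,:,::-1]
cv2.imwrite("pics/s7.png",cv2.resize(im[140:265,165:285],None,fx=4.8,fy=4.8,interpolation=cv2.INTER_CUBIC))
E
```

```text
9.55 [0.44  0.13  0.116] [ 0.505  0.524 -4.314] 0.12882095202447955
```

View pics/s7.png

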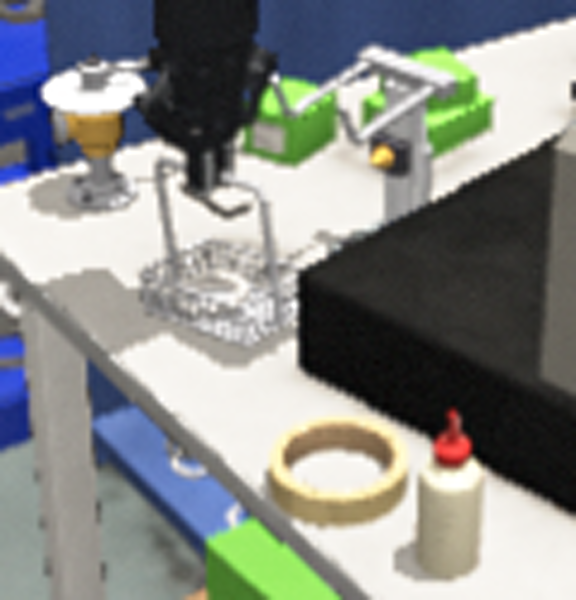

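Emit:
apply_moves([
  [5,0,0.15,0,0],
  [5,0,0.3,0,0],
  [5,0,0.45,0,0],
  [5,0,0.5,0,0],
  [5,0,0.5,0,0],
], squeeze=20)

```text
t: 10.22
tcp_pos: [0.4429, 0.1272, 0.1073]
tool_rot: [-0.55, 0.439, -0.447, 0.552]
force: [-15.4, -15.7, 57.7]
finger_gap: 0.129
```

Emit:
apply_moves([
  [5,0,-0.2,0,0],
  [5,0,-0.25,0,0],
  [14,0,-0.25,0,0],
  [16,0,-0.25,0,0],
  [20,0,-0.25,0,0],
  [30,0,-0.25,0,0],
  [45,0,-0.25,0,0],
  [45,0,-0.25,0,0],
])

```text
t: 11.22
tcp_pos: [0.435, 0.13, 0.1076]
tool_rot: [0.553, -0.447, 0.441, -0.548]
force: [-9.8, -0.8, 5.6]
finger_gap: 0.532
```

```bash
python3 - <<'E'
from h import *
import pickle
np.set_printoptions(precision=3,suppress=True)
s=manip.sense();print(s["t"],s["tcp_pos"],s["force"],s["finger_gap"])
c=manip.get_calibration("wrist");pickle.dump(c,open("w8.pkl","wb"))
cv2.imwrite("pics/w8.png",manip.snapshot("wrist")[:,:,::-1])
im=manip.snapshot("scene")[:,:,::-1]
cv2.imwrite("pics/s8.png",cv2.resize(im[140:265,165:285],None,fx=4.8,fy=4.8,interpolation=cv2.INTER_CUBIC))
E
```

```text
11.225 [0.435 0.13  0.108] [-9.779 -0.82   5.589] 0.5320240947882741
```

View pics/w8.png

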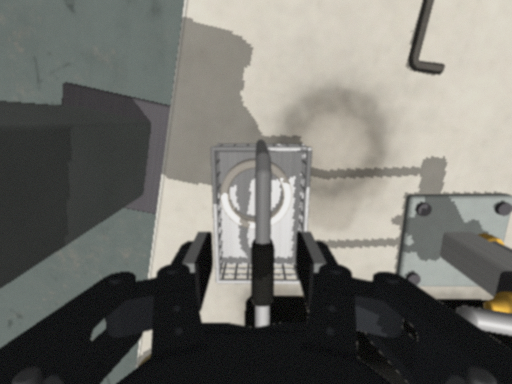

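View pics/s8.png

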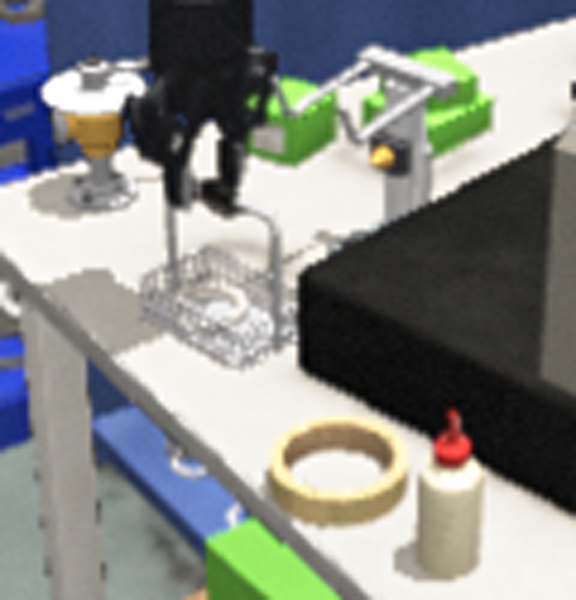

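Emit:
apply_moves([
  [45,0,0,0,0],
  [45,0,0,0,0],
])

```text
t: 11.58
tcp_pos: [0.4351, 0.1302, 0.1077]
tool_rot: [0.553, -0.446, 0.441, -0.548]
force: [-9.9, 0.9, 5.8]
finger_gap: 0.528
```

```bash
python3 - <<'E'
from h import *
import pickle
np.set_printoptions(precision=4,suppress=True)
s=manip.sense();print(s["t"],s["tcp_pos"],s["force"],s["finger_gap"])
c=pickle.load(open("w8.pkl","rb"))
for n,p,h in (("bar end",(263,143),.115),("grip top",(263,243),.1225),("grip bot",(262,306),.1225),("c1",(213,146),.034),("c2",(312,147),.034)): print(n,onz(c,p,h))
E
```

```text
11.575 [0.4351 0.1302 0.1077] [-9.9066  0.8962  5.7613] 0.5284998196710893
bar end [0.4274 0.1855 0.115 ]
grip top [0.4377 0.1393 0.1225]
grip bot [0.445  0.1046 0.1225]
c1 [0.3942 0.1695 0.034 ]
c2 [0.4671 0.1846 0.034 ]
```

Emit:
apply_moves([
  [45,0,-0.5,-0.1,0],
  [45,0,-1.2,-0.1,0],
  [45,0,-1.7,-0.1,0],
  [30,0,-1.7,0,0],
  [30,0,-1.7,0,0],
])

```text
t: 12.2
tcp_pos: [0.441, 0.13, 0.1593]
tool_rot: [-0.55, 0.444, -0.444, 0.551]
force: [0.0, -0.8, -0.3]
finger_gap: 0.356
```

```bash
python3 - <<'E'
from h import *
import pickle
np.set_printoptions(precision=4,suppress=True)
s=manip.sense();print(s["t"],s["tcp_pos"],s["force"],s["finger_gap"])
c=manip.get_calibration("wrist");pickle.dump(c,open("w9.pkl","wb"))
cv2.imwrite("pics/w9.png",manip.snapshot("wrist")[:,:,::-1])
th=.207;print(plan([.4413,.122,.0975],[np.cos(th),np.sin(th)]))
E
```

```text
12.2 [0.441  0.13   0.1593] [ 0.0363 -0.7547 -0.271 ] 0.3558938440995051
(array([ 0.2679,  2.05  , -0.0278]), np.float64(0.034849251884165384))
```

View pics/w9.png

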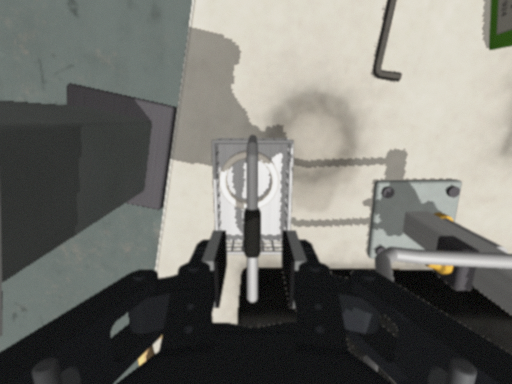

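```bash
python3 - <<'E'
from h import *
import pickle
np.set_printoptions(precision=4,suppress=True)
c=pickle.load(open("w9.pkl","rb"))
for p in ((253,210),(252,255),(253,232)): print(onz(c,p,.1225))
for p in ((253,138),(253,301)): print(onz(c,p,.119))
g=onz(c,(252.5,232.5),.1225);th=.207
print(plan([g[0],g[1],.0975],[np.cos(th),np.sin(th)]))
E
```

```text
[0.4386 0.1384 0.1225]
[0.4448 0.1062 0.1225]
[0.4419 0.1231 0.1225]
[0.4288 0.1839 0.119 ]
[0.4537 0.0681 0.119 ]
(array([ 0.249 ,  2.05  , -0.0135]), np.float64(0.034849251884165384))
```

Emit:
apply_moves([
  [30,0.2,0.3,0,0],
  [30,0.25,0.9,0,0],
  [30,0.25,1.5,0,0],
  [30,0.25,1.9,0,0],
  [30,0.25,2.05,0,0],
  [30,0.25,2.05,0,0],
  [12,0.25,2.05,0,0],
  [5,0.25,2.05,0,0],
  [5,0.25,2.05,0,0],
  [5,0.25,2.05,0,0],
], squeeze=50)

```text
t: 13.5
tcp_pos: [0.435, 0.1222, 0.0956]
tool_rot: [0.554, -0.448, 0.44, -0.547]
force: [-8.1, -0.9, -2.1]
finger_gap: 0.132
```

Emit:
apply_moves([
  [5,0,-0.3,0,0],
  [5,0,-1,0,0],
  [5,0,-1.8,0,0],
  [5,0,-2.6,0,0],
  [5,0,-3.3,0,0],
  [5,0,-3.6,0,0],
  [5,0,-3.6,0,0],
])

```text
t: 14.38
tcp_pos: [0.442, 0.1226, 0.2057]
tool_rot: [-0.55, 0.444, -0.444, 0.55]
force: [0.2, 0.6, -4.2]
finger_gap: 0.129
```

```bash
python3 - <<'E'
from h import *
import pickle
np.set_printoptions(precision=3,suppress=True)
s=manip.sense();print(s["t"],s["tcp_pos"],s["force"],s["finger_gap"])
c=manip.get_calibration("wrist");pickle.dump(c,open("w10.pkl","wb"))
cv2.imwrite("pics/w10.png",manip.snapshot("wrist")[:,:,::-1])
im=manip.snapshot("scene")[:,:,::-1]
cv2.imwrite("pics/s10.png",cv2.resize(im[140:265,165:285],None,fx=4.8,fy=4.8,interpolation=cv2.INTER_CUBIC))
th=.213;f=np.array([np.cos(th),np.sin(th)]);l=np.array([-f[1],f[0]]);o=np.array([.620,.1262])
for d,y,z in ((-.17,.007,.207),(-.091,.007,.207),(-.091,.007,.145)): print(plan([*(o+f*d+l*y),z],f))
for p in [(-.114,.034,.19),(-.114,-.034,.19),(-.095,.034,.156),(-.095,-.034,.156)]:
    P=o+f*p[0]+l*p[1];print(p,proj(c,[*P,p[2]]))
E
```

```text
14.375 [0.442 0.123 0.206] [ 0.207  0.556 -4.161] 0.12876529058600986
(array([ 0.909, -0.069,  0.183]), np.float64(-0.00025878193733269375))
(array([ 0.909, -0.073,  2.816]), np.float64(-0.00025878193733269375))
(array([0.91 , 1.993, 2.82 ]), np.float64(-0.00025878193733269375))
(-0.114, 0.034, 0.19) [355.456 234.777]
(-0.114, -0.034, 0.19) [345.935 330.479]
(-0.095, 0.034, 0.156) [365.648 216.054]
(-0.095, -0.034, 0.156) [356.685 298.998]
```

View pics/w10.png

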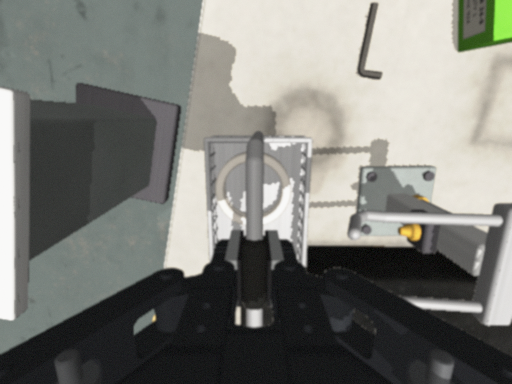

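View pics/s10.png

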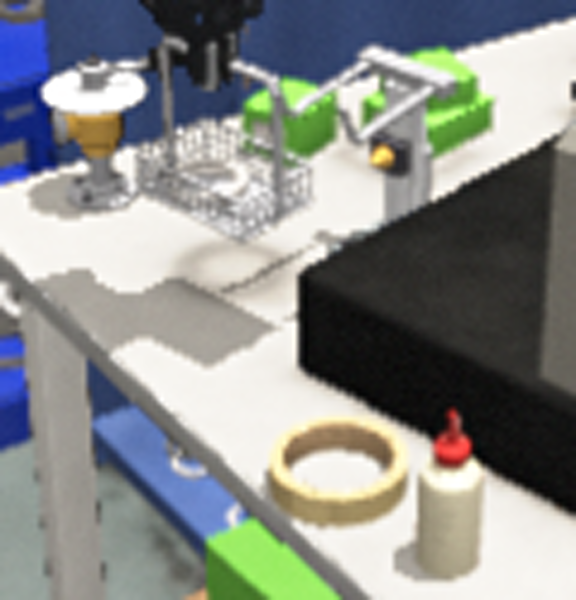

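```bash
python3 - <<'E'
from h import *
import pickle
np.set_printoptions(precision=1,suppress=True)
th=.213;f=np.array([np.cos(th),np.sin(th)]);l=np.array([-f[1],f[0]]);o=np.array([.620,.1262])
# prong axis z: top .156 at -.095 -> ~.17 at 0 (axis -4mm)
P3=[(-.114,.034,.188),(-.095,.034,.152),(-.06,.034,.156),(-.03,.034,.160),(-.095,-.034,.152),(-.06,-.034,.156),(-.03,-.034,.160),(.01,.05,.174),(-.01,.05,.174),(-.01,-.05,.174),(-.045,.045,.004),(-.045,-.045,.004)]
for n in ("w4","w6","w10"):
    c=pickle.load(open(n+".pkl","rb"));im=cv2.imread(f"pics/{n}.png")
    x0,y0=190,120
    z=cv2.resize(im[y0:320,x0:512],None,fx=2.4,fy=2.4,interpolation=cv2.INTER_CUBIC)
    for p in P3:
        u=(proj(c,[*(o+f*p[0]+l*p[1]),p[2]])-[x0,y0]+.5)*2.4
        cv2.drawMarker(z,tuple(int(round(v)) for v in u),(0,0,255),cv2.MARKER_CROSS,9,1)
    cv2.imwrite(f"pics/o_{n}.png",z)
E
```

```text
(no output)
```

View pics/o_w4.png

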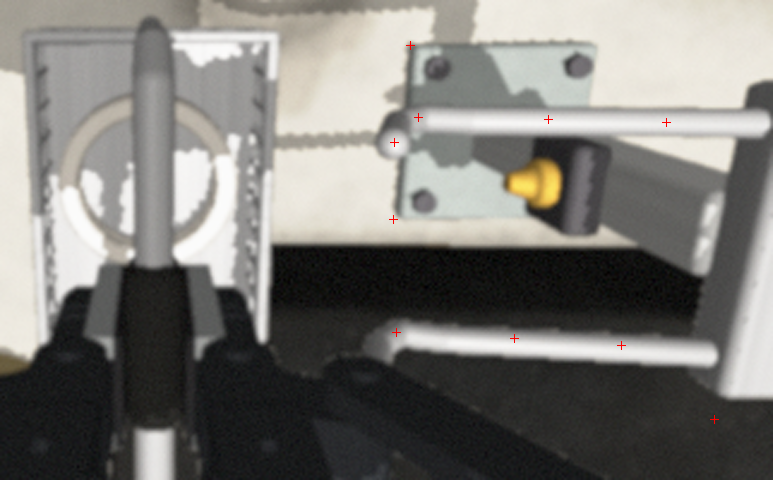

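View pics/o_w6.png

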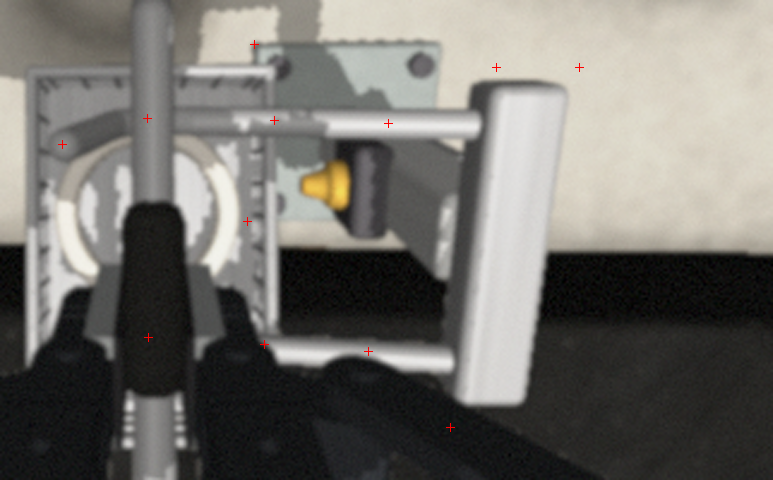

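View pics/o_w10.png

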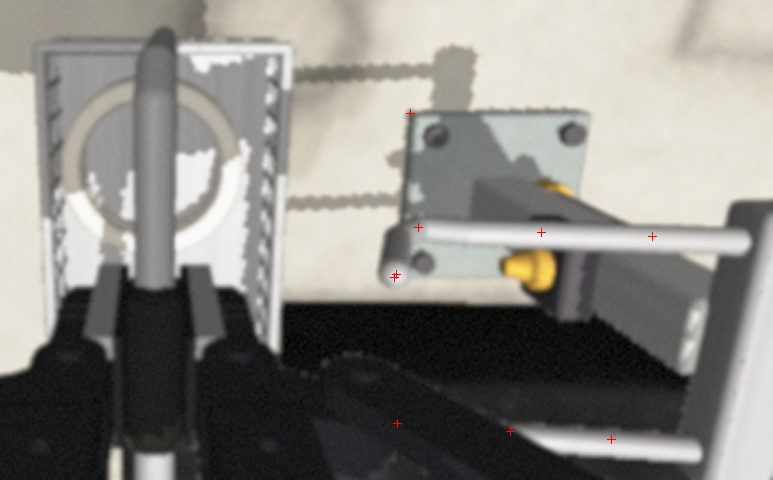

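Emit:
apply_moves([
  [5,0.4,-0.1,0.2,0],
  [5,0.8,-0.1,0.6,0],
  [5,0.93,-0.1,1.3,0],
  [5,0.93,-0.1,2,0],
  [5,0.93,-0.1,2.6,0],
  [5,0.93,-0.1,2.8,0],
  [5,0.93,-0.1,2.8,0],
  [5,0.93,0.2,2.8,0],
  [5,0.93,0.5,2.8,0],
  [5,0.93,0.8,2.8,0],
  [5,0.93,0.8,2.8,0],
])

```text
t: 15.85
tcp_pos: [0.5291, 0.1134, 0.181]
tool_rot: [0.551, -0.445, 0.443, -0.55]
force: [-0.7, 0.6, -3.0]
finger_gap: 0.127
```

```bash
python3 - <<'E'
from h import *
import pickle
np.set_printoptions(precision=3,suppress=True)
s=manip.sense();print(s["t"],s["tcp_pos"],s["force"],s["finger_gap"])
c=manip.get_calibration("wrist")
cv2.imwrite("pics/w11.png",manip.snapshot("wrist")[:,:,::-1])
E
```

```text
15.85 [0.529 0.113 0.181] [-0.696  0.607 -3.007] 0.12704364923162026
```

View pics/w11.png

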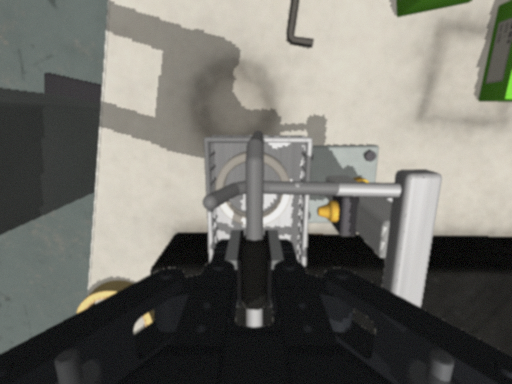

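Emit:
apply_moves([
  [5,0,0.2,0,0],
  [5,0,0.4,0,0],
  [5,0,0.6,0,0],
  [5,0,0.8,0,0],
  [5,0,0.95,0,0],
  [5,0,0.95,0,0],
])

```text
t: 16.65
tcp_pos: [0.5303, 0.1144, 0.153]
tool_rot: [-0.549, 0.444, -0.444, 0.551]
force: [1.5, 5.7, -4.2]
finger_gap: 0.13
```

Emit:
apply_moves([
  [5,-0.05,0.1,0,0],
  [5,-0.1,0.2,0,0],
  [5,-0.1,0.2,0,0],
])

```text
t: 17.02
tcp_pos: [0.5291, 0.1159, 0.1469]
tool_rot: [0.551, -0.444, 0.444, -0.55]
force: [-0.2, 3.1, -3.3]
finger_gap: 0.132
```

```bash
python3 - <<'E'
from h import *
import pickle
np.set_printoptions(precision=3,suppress=True)
s=manip.sense();print(s["t"],s["tcp_pos"],s["force"],s["finger_gap"])
cv2.imwrite("pics/w12.png",manip.snapshot("wrist")[:,:,::-1])
im=manip.snapshot("scene")[:,:,::-1]
cv2.imwrite("pics/s12.png",cv2.resize(im[140:265,165:285],None,fx=4.8,fy=4.8,interpolation=cv2.INTER_CUBIC))
E
```

```text
17.025 [0.529 0.116 0.147] [-0.21   3.094 -3.273] 0.1323175844491798
```

View pics/w12.png

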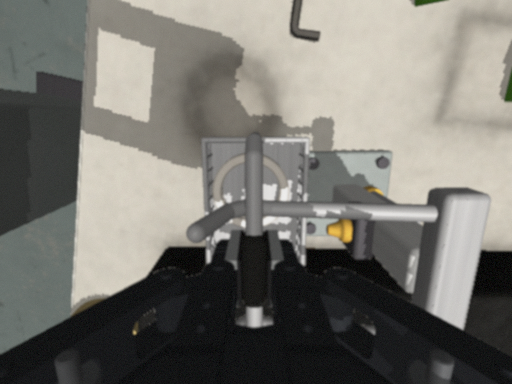

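View pics/s12.png

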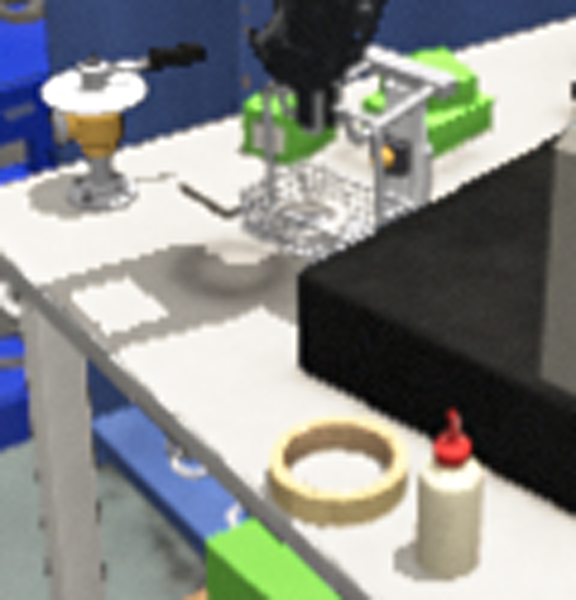

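Emit:
apply_moves([
  [5,0,0.08,0,0],
  [5,0,0.16,0,0],
  [5,0,0.16,0,0],
])

```text
t: 17.5
tcp_pos: [0.5289, 0.116, 0.1422]
tool_rot: [0.551, -0.444, 0.444, -0.55]
force: [-0.8, 1.9, -3.3]
finger_gap: 0.134
```

Emit:
apply_moves([
  [5,0,0.08,0,0],
  [5,0,0.12,0,0],
  [5,0,0.12,0,0],
])

```text
t: 17.88
tcp_pos: [0.5293, 0.1161, 0.1396]
tool_rot: [-0.55, 0.444, -0.444, 0.55]
force: [-2.1, 2.1, 4.9]
finger_gap: 0.127
```

Emit:
apply_moves([
  [14,0,0,0,0],
  [18,0,0,0,0],
  [24,0,0,0,0],
  [30,0,0,0,0],
  [34,0,0,0,0],
  [34,0,0,0,0],
])

```text
t: 18.62
tcp_pos: [0.5292, 0.1161, 0.1389]
tool_rot: [0.55, -0.444, 0.444, -0.55]
force: [0.3, 0.4, 0.5]
finger_gap: 0.397
```

```bash
python3 - <<'E'
from h import *
import pickle
np.set_printoptions(precision=3,suppress=True)
s=manip.sense();print(s["t"],s["tcp_pos"],s["force"],s["finger_gap"])
c=manip.get_calibration("wrist");pickle.dump(c,open("w13.pkl","wb"))
cv2.imwrite("pics/w13.png",manip.snapshot("wrist")[:,:,::-1])
im=manip.snapshot("scene")[:,:,::-1]
cv2.imwrite("pics/s13.png",cv2.resize(im[140:265,165:285],None,fx=4.8,fy=4.8,interpolation=cv2.INTER_CUBIC))
E
```

```text
18.625 [0.529 0.116 0.139] [0.32  0.381 0.519] 0.3966249105868322
```

View pics/w13.png

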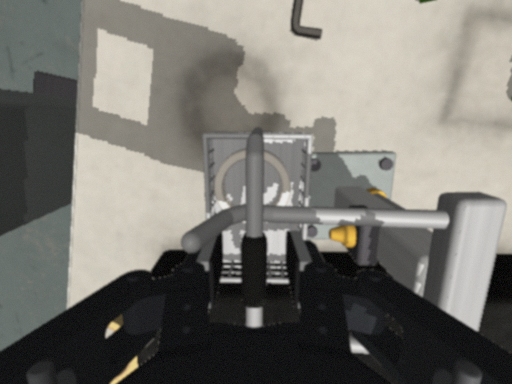

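View pics/s13.png

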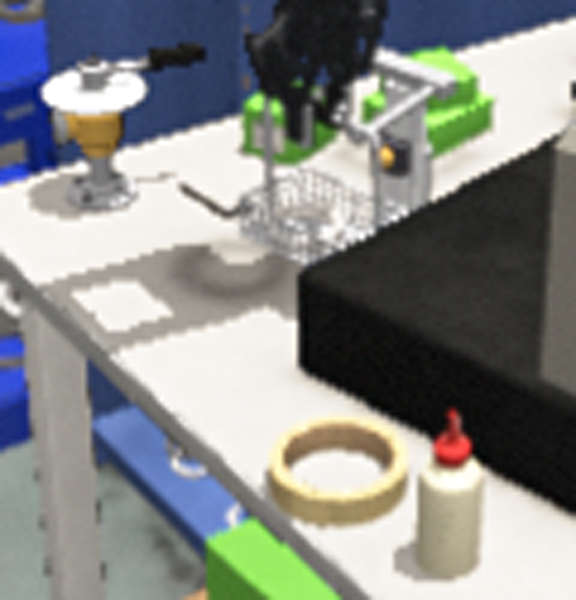

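Emit:
apply_moves([
  [34,0,-0.4,0,0],
  [34,0,-1.2,0,0],
  [34,0,-2.2,0,0],
  [34,0,-3.2,0,0],
  [34,0,-4,0,0],
  [34,0,-4.2,0,0],
  [34,0,-4.2,0,0],
])

```text
t: 19.6
tcp_pos: [0.5291, 0.1161, 0.2652]
tool_rot: [-0.55, 0.444, -0.444, 0.55]
force: [0.6, -0.3, 0.6]
finger_gap: 0.399
```

```bash
python3 - <<'E'
from h import *
import pickle
np.set_printoptions(precision=3,suppress=True)
s=manip.sense();print(s["t"],s["tcp_pos"],s["force"],s["q"])
cv2.imwrite("pics/w14.png",manip.snapshot("wrist")[:,:,::-1])
a=np.radians(76.4)
print(plan([.535,.343,.25],[np.cos(a),np.sin(a)]))
E
```

```text
19.6 [0.529 0.116 0.265] [ 0.582 -0.255  0.628] [ 0.01   0.375  1.602  0.     1.164 -0.203]
(array([-7.347,  0.479,  1.808]), np.float64(-6.418880618822103))
```

View pics/w14.png

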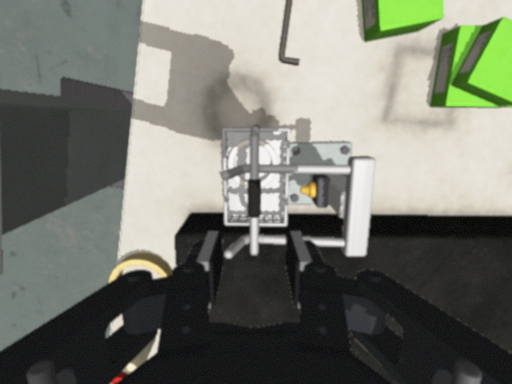

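Emit:
apply_moves([
  [40,-0.5,0.1,0.1,-0.4],
  [40,-1.5,0.2,0.3,-1.1],
  [40,-2.6,0.3,0.6,-2],
  [40,-3.7,0.4,0.9,-2.9],
  [40,-4.8,0.5,1.2,-3.8],
  [40,-5.8,0.5,1.5,-4.7],
  [40,-6.6,0.5,1.7,-5.6],
  [40,-7.2,0.5,1.8,-6.3],
  [40,-7.35,0.5,1.8,-6.4],
  [40,-7.35,0.5,1.8,-6.4],
  [40,-7.35,0.5,1.8,-6.4],
])

```text
t: 21.02
tcp_pos: [0.5353, 0.3422, 0.2495]
tool_rot: [0.702, -0.086, 0.085, -0.702]
force: [0.1, -0.1, -0.1]
finger_gap: 0.467
```

```bash
python3 - <<'E'
from h import *
import pickle
np.set_printoptions(precision=3,suppress=True)
s=manip.sense();print(s["t"],s["tcp_pos"],s["force"],s["q"])
c=manip.get_calibration("wrist");pickle.dump(c,open("w15.pkl","wb"))
cv2.imwrite("pics/w15.png",manip.snapshot("wrist")[:,:,::-1])
im=manip.snapshot("top")[:,:,::-1]
cv2.imwrite("pics/t15.png",cv2.resize(im[145:245,115:235],None,fx=6,fy=6,interpolation=cv2.INTER_CUBIC))
E
```

```text
21.025 [0.535 0.342 0.25 ] [ 0.087 -0.062 -0.122] [ 0.393  0.523  1.384 -0.     1.235 -0.935]
```

View pics/w15.png

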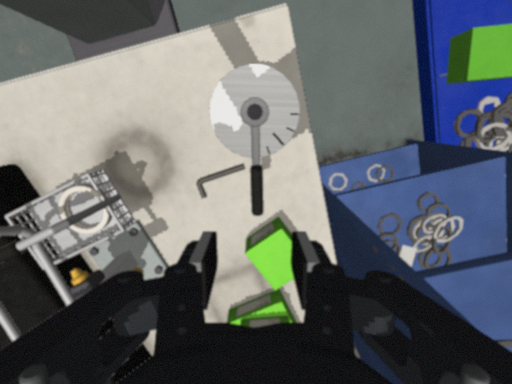

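View pics/t15.png

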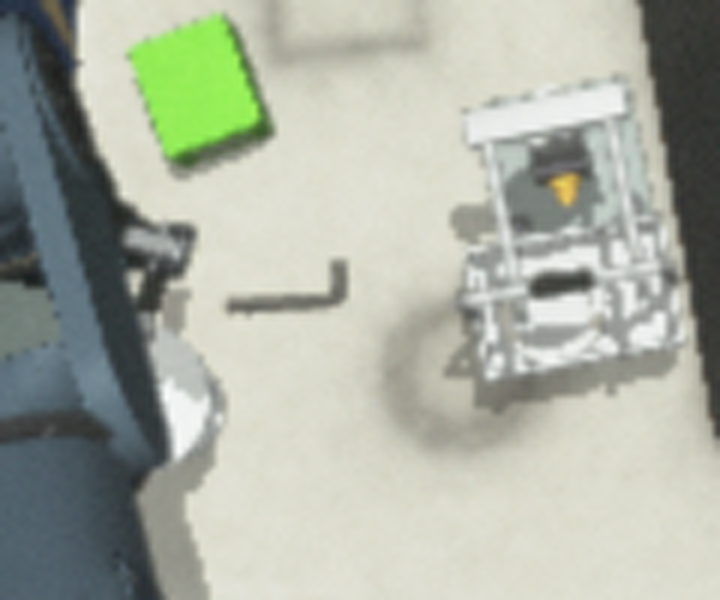

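```bash
python3 - <<'E'
import cv2
a=cv2.imread("pics/w15.png")[55:225,190:320]
cv2.imwrite("pics/z15.png",cv2.resize(a,None,fx=3.5,fy=3.5,interpolation=cv2.INTER_CUBIC))
E
```

```text
(no output)
```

View pics/z15.png

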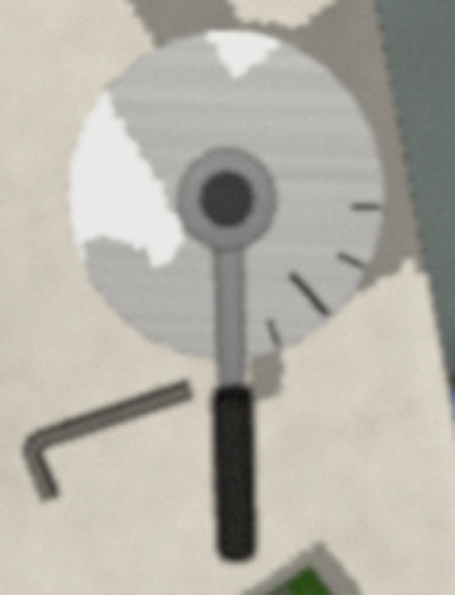

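```bash
python3 - <<'E'
from h import *
import pickle
np.set_printoptions(precision=4,suppress=True)
c=pickle.load(open("w15.pkl","rb"))
z=lambda X,Y:((X+.5)/3.5-.5+190,(Y+.5)/3.5-.5+55)
W=lambda x,y,h:onz(c,z(x,y),h)[:2]
e=np.array([W(x,y,.104) for x,y in ((68,193),(384,193),(226,28),(227,358),(112,90),(338,305))])
A=np.c_[2*e,np.ones(len(e))];s=np.linalg.lstsq(A,(e**2).sum(1),rcond=None)[0];C=s[:2];print("disc",C,np.sqrt(s[2]+C@C))
ax=W(228,198,.128);print("axis@.128",ax, "@.122",W(228,198,.122))
for n,p in (("90",(366,206)),("67",(350,261)),("45i",(293,275)),("45o",(325,313)),("22",(273,332))):
    d=W(*p,.104)-C;print(n,np.degrees(np.arctan2(d[1],d[0])),np.hypot(*d))
i=W(293,275,.104);o=W(325,313,.104);print("45dir",np.degrees(np.arctan2(*(o-i)[::-1])))
gi=W(233,388,.131);go=W(236,560,.131);print(gi,go,np.degrees(np.arctan2(*(go-gi)[::-1])),np.hypot(*(go-gi)))
g=(gi+go)/2;d=g-C;print("grip",g,np.degrees(np.arctan2(d[1],d[0])),np.hypot(*d))
E
```

```text
disc [0.464  0.3603] 0.04332032341344852
axis@.128 [0.464  0.3606] @.122 [0.4639 0.3607]
90 73.96524367471119 0.038750977322073075
67 50.9798438575664 0.0384090652332862
45i 29.083611215597067 0.027544227427593417
45o 28.53100901750408 0.041670936471024156
22 6.340824493496686 0.038511589886536725
45dir 27.453787766981048
[0.5111 0.3504] [0.5578 0.3397] -12.793240745326065 0.04794661384518961
grip [0.5344 0.345 ] -12.22252148064195 0.07204307579711876
```

```bash
python3 - <<'E'
from h import *
np.set_printoptions(precision=3,suppress=True)
a=np.radians(77.5)
print(plan([.5343,.3450,.103],[np.cos(a),np.sin(a)]))
E
```

```text
(array([-0.059,  4.897,  0.081]), np.float64(-0.1379838968826496))
```

Emit:
apply_moves([
  [40,-0.06,0.6,0.08,-0.14],
  [40,-0.06,1.6,0.08,-0.14],
  [40,-0.06,2.7,0.08,-0.14],
  [40,-0.06,3.7,0.08,-0.14],
  [40,-0.06,4.5,0.08,-0.14],
  [40,-0.06,4.9,0.08,-0.14],
  [40,-0.06,4.9,0.08,-0.14],
], squeeze=40)

```text
t: 22.0
tcp_pos: [0.534, 0.3454, 0.1024]
tool_rot: [0.703, -0.077, 0.076, -0.703]
force: [-0.7, 1.1, 0.2]
finger_gap: 0.469
```

```bash
python3 - <<'E'
from h import *
np.set_printoptions(precision=3,suppress=True)
s=manip.sense();print(s["t"],s["tcp_pos"],s["force"],s["finger_gap"])
cv2.imwrite("pics/w16.png",manip.snapshot("wrist")[:,:,::-1])
a=np.radians(77.5);print(plan([.5343,.3450,.103],[np.cos(a),np.sin(a)]))
E
```

```text
22.0 [0.534 0.345 0.102] [-0.682  1.103  0.238] 0.46865701735169224
(array([-0.004,  0.009, -0.025]), np.float64(0.008508831175555181))
```

View pics/w16.png

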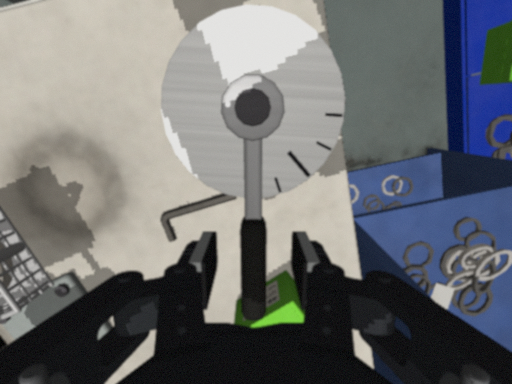

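Emit:
apply_moves([
  [20,0,0,0,0],
  [8,0,0,0,0],
  [6,0,0,0,0],
  [6,0,0,0,0],
  [6,0,0,0,0],
  [6,0,0,0,0],
], squeeze=40)

```text
t: 22.8
tcp_pos: [0.5349, 0.3456, 0.1042]
tool_rot: [0.703, -0.075, 0.077, -0.703]
force: [-0.4, -1.8, 6.3]
finger_gap: 0.134
```

Emit:
apply_moves([
  [6,-0.01,0,0.21,-0.5],
  [6,-0.04,0,0.42,-1],
  [6,-0.08,0,0.62,-1.5],
  [6,-0.15,0,0.82,-2],
  [6,-0.23,0,1.01,-2.5],
  [6,-0.32,0,1.2,-3],
  [6,-0.43,0,1.38,-3.5],
  [6,-0.51,0,1.48,-3.8],
  [6,-0.59,0,1.58,-4.12],
  [6,-0.59,0,1.58,-4.12],
  [6,-0.59,0,1.58,-4.12],
])

```text
t: 24.18
tcp_pos: [0.527, 0.3956, 0.1042]
tool_rot: [0.685, 0.176, -0.176, -0.685]
force: [-2.2, -2.8, 6.0]
finger_gap: 0.132
```

```bash
python3 - <<'E'
from h import *
import pickle
np.set_printoptions(precision=3,suppress=True)
s=manip.sense();print(s["t"],s["tcp_pos"],s["force"],s["finger_gap"])
M=R.from_quat(s["tool_rot"]).as_matrix();print(np.degrees(np.arctan2(M[1,2],M[0,2]))-90, np.degrees(np.arctan2(s["tcp_pos"][1]-.3605,s["tcp_pos"][0]-.464)))
c=manip.get_calibration("wrist");pickle.dump(c,open("w17.pkl","wb"))
im=manip.snapshot("wrist")[:,:,::-1]
cv2.imwrite("pics/w17.png",cv2.resize(im[0:320,130:370],None,fx=2.2,fy=1.8,interpolation=cv2.INTER_CUBIC))
cv2.imwrite("pics/w17f.png",im)
E
```

```text
24.175 [0.527 0.396 0.104] [-2.183 -2.766  5.982] 0.132265422738772
28.866255270853713 29.099328059629094
```

View pics/w17f.png

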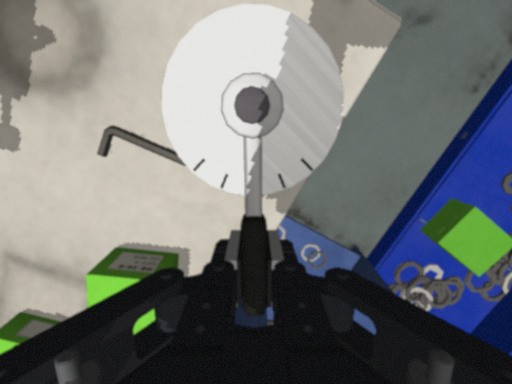

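Emit:
apply_moves([
  [14,0,0,0,0],
  [20,0,0,0,0],
  [30,0,0,0,0],
  [38,0,0,0,0],
  [40,0,0,0,0],
  [40,0,-0.6,0,0],
  [40,0,-1.6,0,0],
  [40,0,-2.8,0,0],
  [40,0,-3.8,0,0],
  [40,0,-4.5,0,0],
  [40,0,-4.5,0,0],
])

```text
t: 25.6
tcp_pos: [0.5284, 0.3967, 0.2414]
tool_rot: [-0.684, -0.178, 0.174, 0.685]
force: [0.1, -0.3, -0.4]
finger_gap: 0.465
```

```bash
python3 - <<'E'
from h import *
import pickle
np.set_printoptions(precision=3,suppress=True)
s=manip.sense();print(s["t"],s["tcp_pos"],s["force"],s["finger_gap"])
c=manip.get_calibration("wrist");pickle.dump(c,open("w18.pkl","wb"))
im=manip.snapshot("wrist")[:,:,::-1]
cv2.imwrite("pics/w18.png",im)
cv2.imwrite("pics/z18.png",cv2.resize(im[55:225,190:320],None,fx=3.5,fy=3.5,interpolation=cv2.INTER_CUBIC))
E
```

```text
25.6 [0.528 0.397 0.241] [ 0.113 -0.254 -0.414] 0.46469017572767696
```

View pics/z18.png

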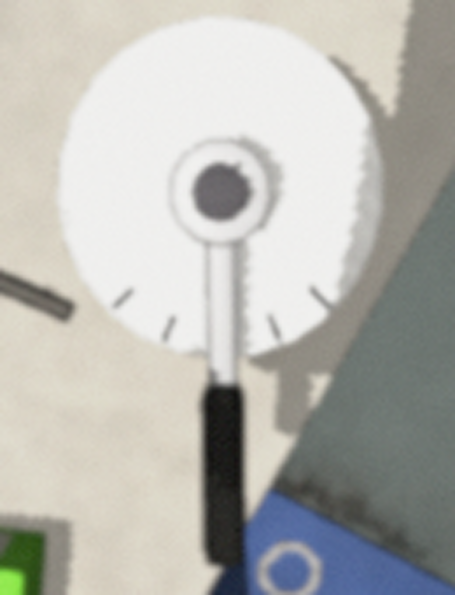

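```bash
python3 - <<'E'
from h import *
import pickle
np.set_printoptions(precision=4,suppress=True)
c=pickle.load(open("w18.pkl","rb"))
z=lambda X,Y:((X+.5)/3.5-.5+190,(Y+.5)/3.5-.5+55)
W=lambda x,y,h:onz(c,z(x,y),h)[:2]
an=lambda d:np.degrees(np.arctan2(d[1],d[0]))
C=W(221,191,.128);print(C)
for n,p in (("0",(123,299)),("22",(169,328)),("67",(275,328)),("90",(320,299))):
    d=W(*p,.104)-C;print(n,an(d),np.hypot(*d))
g=W(224,474,.131);print("grip",g,an(g-C),an(W(224,560,.131)-W(224,388,.131)))
E
```

```text
[0.4638 0.3602]
0 -15.442040000049156 0.03896854961422242
22 6.648428790071393 0.03871720653347369
67 51.40524748507345 0.038851048690200285
90 73.11045674311866 0.03902977305366206
grip [0.5256 0.395 ] 29.374046094742923 28.77927094545323
```

```bash
python3 - <<'E'
import cv2
from station import manip
im=manip.snapshot("scene")[:,:,::-1]; cv2.imwrite("pics/s18.png",im)
t=manip.snapshot("top")[:,:,::-1]; cv2.imwrite("pics/t18.png",t)
E
```

```text
(no output)
```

View pics/s18.png

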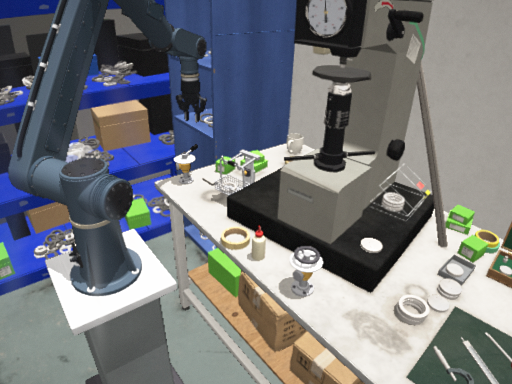

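View pics/t18.png

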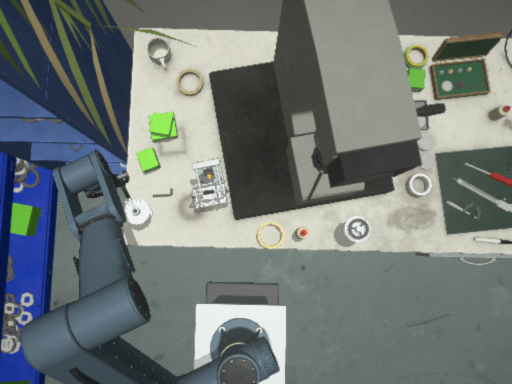

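```bash
python3 - <<'E'
import cv2,numpy as np
a=cv2.imread("pics/s18.png")[140:265,165:285];b=cv2.imread("pics/t18.png")[145:245,125:235]
a=cv2.resize(a,(400,416),interpolation=cv2.INTER_CUBIC);b=cv2.resize(b,(400,416),interpolation=cv2.INTER_CUBIC)
cv2.imwrite("pics/z19.png",np.hstack([a,b]))
E
```

```text
(no output)
```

View pics/z19.png

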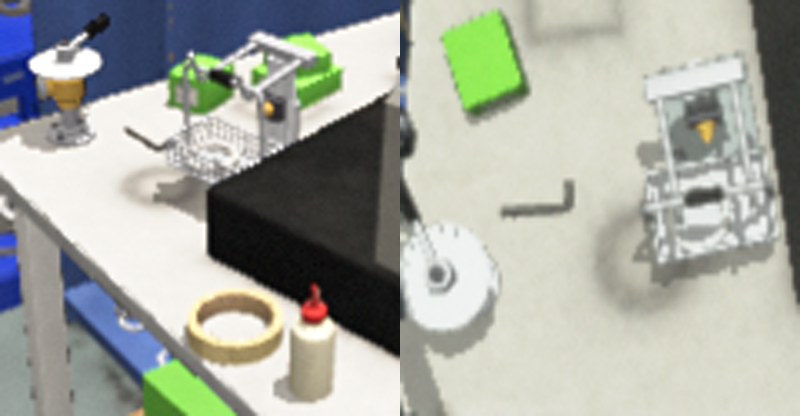

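The basket hangs level on both prongs with the ring in it. The lever is over the long mark, and the bystanders have not moved. Handing in.

```bash
python3 -c "
from station import manip
print(manip.sign_off())"
```

```text
the job is handed in; nothing more can be done
None
```

The basket, with the ring in it, hangs by its handle on both prongs. The lever valve is half open, and I handed the job in at about 26 s of robot time.

**Last checks**
- **Basket:** the last pictures show it level on both prongs, with the ring inside and the gripper clear of it.
- **Lever:** I measured it at about 29.0° in the world frame. The long mark, taken from its neighbours, is at 28.95°, so they agree to within about half a degree.
- **Other things:** the handwheel, oil bottle, tape roll, hex key and carton look unmoved in the pictures. I did not measure them.

**What went wrong on the way**
- **First hanging attempt failed:** the basket caught, as far as I can tell, on the edge of the black tester base beside the stand. The wrist force rose to about 75 N, and the basket tilted in the grip. I set it down, which pressed it on the bench at about 62 N. Then I gripped it again and hung it about 6 mm to the left, and it went on with little force.
- **Light gripper contact:** while re-gripping on the bench, something pushed the gripper with about 8–10 N, probably a prong tip. It cleared when I lifted.
- **Camera disagreement:** the scene camera placed points 5 mm or more away from the other two cameras (one prong tip by about 2 cm). I used the wrist and top cameras for positions.

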